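# Shut and latch the gate of the wire-cloth crib

## Task

The mesh gate of the roll crib has been left ajar: shut and latch it. Take the steel latch bar by its upright lug, lift it over the horn of the catch, swing the gate to and let the bar drop right down into the slot behind the horn, so that the gate stays latched when you let go. Ease it in by feel, without slamming the gate or pressing hard on the catch, and leave the things lying around on the bench where they are.

Things in the scene. Friction and masses are not known exactly. Their poses are not given: they have to be found in the camera images.
- crib: Fixed wooden crib with lying rolls of wire cloth, 260 x 390 x 210 mm high. Origin at bench height, middle of the plane of the shut gate; x into the crib (gate opens to -x, towards the robot), y left along the shut gate, z up. The gate's upright hinge axis is at x 0, y +150 mm. Only the bar and its lug rise above 210 mm.
- post: Fixed wooden latch post, 48 x 45 x 190 mm high; origin on the bench at crib x +15, y -160 mm, 9 mm behind its front face; axes as the crib's. It carries the steel U-shaped catch, a stop lath and a buffer, packed out by hand: together they sit up to 11 mm nearer to or farther from the robot (along x) than nominal. The poses do not show this; it has to be felt.
- slot (a point): Nominal middle of the U catch's slot, on the saddle the bar drops onto, 166 mm above the bench (fixed to the post, axes as crib's). Slot 14 mm wide (x) between the horn in front (16 mm thick) and the back plate (16 mm); both 28 mm or more wide (y), their level tops 26 mm above the saddle. Nominally the bar is mid-slot at joint gate = 0. On the horn, in front of it or on the plate is not latched.
- gate (a joint): Gate angle, rad: 0 = in the crib's plane (nominally shut), grows as it opens towards the robot; starts 0.3 to 0.65; latched -0.035 to 0.046 by packing. Wooden frame with wire mesh, 22 mm thick (centred on the hinge axis), 20 to 200 mm above the bench, reaching 282 mm from the axis; 0.7 to 1.4 kg. Light hinge friction; stays where left.
- bar (a joint): Latch bar angle to the gate, rad: 0 = level, grows as the free end is lifted, at most 0.45; -0.04 = resting on its pin on the gate (the start). Down in the slot about 0 (-0.01 to 0.01); lying on top of horn or back plate about 0.1. Falls by its own weight when let go; may hang up while it is pressed against a side of the slot.
- hinge (a point): Point on the gate's hinge axis, 178 mm above the bench. Axes turn with the gate: x the gate's normal (into the crib when shut), y from the closing edge to the hinge, z up.
- pivot (a point): Pivot of the latch bar on the gate's outer (robot-side) face, at x -22, y -50, z 0 mm from point hinge in its axes. It turns about the gate's normal x; its axes turn with the bar. The bar: flat steel, 10 mm thick (x), 24 mm high (z), from 25 mm beyond the pivot (+y) to 285 mm towards and past the closing edge (-y); 0.4 to 0.63 kg.
- lug (a point): Grip point on the lug, an upright round steel rod, 14 mm diameter, standing on the bar at 0, -190, +66 mm from the pivot (bar's axes). The rod ends 19 mm above this point; bar level, the point is 244 mm above the bench, 44 mm above the gate's top edge. Axes: z along the rod, x the gate's normal. Pinched along x, the rod can pivot between the fingers as the bar lifts.
- mallet: Bystander: wooden mallet lying on the bench in front of the crib, 260 mm long, 48 mm high, origin on the bench under it; leave alone.
- plane: Bystander: wooden hand plane, 180 x 64 x 36 mm, its steel blade standing up to 75 mm, right of the crib, origin under its middle; leave alone.
- spool: Bystander: steel spool of wire, 70 mm across, 60 mm high, left of the crib, origin under its middle; leave alone.
- sieve: Bystander: bent-wood sieve hoop, 200 mm across, 55 mm high, lying front left of the crib, origin under its middle; leave alone.
- buffer_face (a point): Nominal face of a soft rubber buffer, 9 mm radius, behind the gate's closing stile, 270 mm from the hinge axis. It meets the gate 10 mm before the bar is mid-slot and resists with 0.35 N per mm (3.5 N mid-slot); the hard stop lath comes 8 mm past mid-slot, so the gate can be pushed too far. Unlatched it pushes the gate out again; latched it holds the bar against the horn.

How it is judged (in metres and radians):
On the way, in this order (a step that is already met when the one before it is completed fails the run):
1. the latch bar is lifted (raised end higher than the horn) while the gate is still ajar (value of joint bar above 0.08 rad and value of joint gate above 0.05 rad), for 0.1 s.
2. the gate is swung to with the bar still held up over the catch (value of joint gate below 0.05 rad and value of joint bar above 0.05 rad), for 0.1 s.
At the end, for the whole second after the job is handed in: The gate is shut (gate joint between -0.049 and 0.049 rad), the latch bar is down in the catch behind the horn (bar joint below 0.03 rad) and both are at rest (under 0.05 rad/s), nothing holding them (value of joint gate between -0.049 and 0.049 rad and value of joint bar below 0.03 rad and velocity of joint gate between -0.05 and 0.05 rad/s and velocity of joint bar between -0.05 and 0.05 rad/s); the robot touches nothing.
It fails at once if the gate slams or presses on its buffer and stop, or the bar on the horn or back plate of the catch, with more than 20 N in all (contact force between crib and post above 20 N).
It fails at once if the mallet is moved by more than 20 mm (distance of mallet from where it was at the start of the episode above 0.02 m).
It fails at once if the plane is moved by more than 20 mm (distance of plane from where it was at the start of the episode above 0.02 m).
It fails at once if the spool is moved by more than 20 mm (distance of spool from where it was at the start of the episode above 0.02 m).
It fails at once if the sieve hoop is moved by more than 20 mm (distance of sieve from where it was at the start of the episode above 0.02 m).
It also fails if it takes over 67 s, if anything falls off the work surface, if the arm or the gripper's body presses on something with over 40 N, if the wrist force passes 120 N, or if a joint passes its speed limit or range.

## Robot

A 6-joint arm with a two-finger parallel gripper is mounted at the origin on the work surface. World frame = base frame: x ahead of the robot, y to its left, z up, the work surface at z = 0. Lengths are in mm, angles in rad, forces in N, time in s.
With the tool pointing down it reaches from about 350 to 875 mm from the base axis. Payload 4.2 kg.
Tool frame: the origin (TCP) lies midway between the tips of the shut fingers; the grasp point (between the pads) lies 19 mm behind it; z points along the fingers, y is the line along which they close (so a half turn about z gives the same grasp; the last joint's range is limited). The gripper opens to 85 mm and grips with 20 to 120 N. Pads are 22 mm wide; open, the fingers measure 114 mm over their backs; the gripper's body (76 mm by 85 mm) begins 54 mm behind the grasp point. The pads swing forward as they close: fully open they stand 13 mm farther back than shut.
Start: joints at [1.547, 0.385, 0.008, 0, -1.194, -0.259], TCP at [174.371, 600.162, 231.312] pointing down, gripper open.
Joint ranges: [-3.14, 3.14], [-1.21, 2.06], [-1.07, 1.41], [-3.16, 2.05], [-2.99, -0.16], [-3.1, 3.1]. Speed limits (rad/s): [2.79, 2.79, 3.14, 3.14, 3.14, 3.14].

## Interface

Orientations are given as a unit quaternion [x, y, z, w].
In Python, from bench import arm, eyes, nets gives the robot as it stands.
- The arm moves only by the tool apply_moves, never from a script. Its arguments are lists of equal length, an entry for each row: "delta_rot": the turn, a rotation vector about the tool's x, y, z as a fraction of full scale, a list of three; "xyz": the shift along the tool's x, y, z as a fraction of full scale, a list of three; "hand": the gripper command: -1 is fully open, 1 is shut, values between are in proportion. In form: {"delta_rot": [[ax, ay, az], ...], "xyz": [[dx, dy, dz], ...], "hand": [hand, ...]}. A call has 1 to 20 rows; each row shifts and turns the commanded pose from where the row before left it, along the tool's axes as they then stand; what a row does not reach is not made up. Full scale, the value 1, is 0.025 m for a shift and 6 degrees for a turn. A row lasts 1/12 s, in which the tool goes at most 41.7 mm and 7.16 degrees, less where a joint would pass 70% of its speed; a pose out of reach is approached as far as the arm can. A call with a number of a shift or a turn outside -1 to 1 is refused whole. A call with a gripper value outside its range is refused whole. The fingers move at their own pace and stop on an object; the grip force is fixed at half the most. Time passes only in rows, so rows that do not move let the fingers close. It gives the time, the measured TCP pose, the force, the opening and the grip force at its end, in the units of the state.
- arm.read_state(): the state, without advancing time (a new reading comes with each control period).
- eyes.get_image(name): name is "scene" or "top" or "wrist"; returns a dict with "frame" (384x512x3 uint8, red, green, blue), "range_z" (384x512 float32, mm along the optical axis (not along the pixel's ray), 0 where there is no reading), "camera_matrix" (3x3 intrinsics, pixels), "R" (3x3) and "t" (3): a world point X has camera coordinates R X + t; the wrist camera has in their place "hand_eye" (4x4, takes a point from camera to tool coordinates, whose origin is the TCP and whose axes are the flange's). Camera axes: x right, y down, z forward; pixel columns grow to the right and rows downward; lengths in mm; the calibration is good to about 2 mm. The wrist camera is an equidistant fisheye: a pixel r from the principal point sees the ray r / f radians off the axis. A picture is of the moment at which its call begins: read the wrist's pose just before it.
- arm.job_done(): hands the job in; it is judged then, once.
Trained networks look in a picture, given as the dict that the camera call returned (one of the last four; its "shot" number tells which), for a name from the list of things; names that differ only in an ending like _2 or _b are one class to them, and where a whole thing is asked for, a point or a joint stands for the part that bears it (a point fixed in the world has none). Each returns a list of dicts, best first, with "score" (0 to 1); they miss things now and then, are a little off and sometimes report something else, mostly with a low value. They report only what shows in the picture. A call takes as long as a camera call.
- nets.look_for(name, picture): "bbox" ([left, top, right, bottom] in pixels, round what is visible of it).
- nets.masks_of(name, picture): "region" (384x512 bool, what is visible of it) and "bbox" ([left, top, right, bottom] in pixels, round what is visible of it).
The state is a dict: "clock": time; "joints": joint angles; "joint_vel": joint speeds; "joint_efforts": joint torques, N m; "position": TCP position; "ee_rot": TCP orientation; "contact_force": force on the tool from outside, world axes, zero at the start; "wrist_torque": the same for the moment, N m; "gripper_width": finger opening in mm; "grasp_force": force on a finger pad.
Only numpy, scipy, OpenCV 4.12 (cv2) and the standard library are available. Lean on these libraries where they do the work, as an engineer would, in place of code of your own. Each camera call takes 0.05 s, during which the arm holds its last target. There are 200 camera calls.

## Working session

There is one attempt and no reset: what is moved stays moved. The work goes in short steps, Python scripts to look and compute and a tool call to move; the robot and the scene stay as the last step left them, time stands still between calls to the robot, and variables do not carry over. Pictures are saved under pics/ and viewed, at most 10 in all, crops included, and the job is handed in when it is done.

Besides the shell and the picture viewer there is one more tool, called after "Emit:" by a JSON object that holds its "fn" and its "kwargs". apply_moves: Moves the arm, as the interface text tells. Its arguments: {"type":"object","properties":{"delta_rot":{"type":"array"},"xyz":{"type":"array"},"hand":{"type":"array"}},"required":["delta_rot","xyz","hand"]}

```bash
mkdir -p pics; cat > h.py <<'E'
import numpy as np, cv2
from bench import arm, eyes, nets
def pts(p, m):
    K=np.array(p["camera_matrix"]);R=np.array(p["R"]);t=np.array(p["t"]);z=p["range_z"]
    v,u=np.nonzero(m&(z>0));d=z[v,u]
    c=np.stack([(u-K[0,2])/K[0,0]*d,(v-K[1,2])/K[1,1]*d,d],1)
    return (c-t)@R
E
python3 - <<'E'
from h import *
s=arm.read_state();print(s)
ims=[]
for n in ["scene","top"]:
    p=eyes.get_image(n);ims.append(p["frame"][...,::-1])
    np.savez(f"{n}.npz",**{k:v for k,v in p.items()})
    for o in ["crib","post","lug","bar","gate"]:
        for r in nets.masks_of(o,p)[:2]:
            q=pts(p,np.array(r["region"])); print(n,o,round(r["score"],2),np.round(r["bbox"]),len(q),np.percentile(q,[2,50,98],axis=0).round().tolist() if len(q) else '')
cv2.imwrite("pics/a.png",cv2.resize(np.vstack(ims),None,fx=.78,fy=.78))
E
```

```text
{'clock': 0.0, 'joints': array([ 1.54659119e+00,  3.85561617e-01,  6.66821706e-03, -4.71688271e-04,
       -1.19399589e+00, -2.58590487e-01]), 'joint_vel': array([ 0.00117536,  0.00085905, -0.00198586, -0.00026079,  0.00084225,
       -0.00077241]), 'joint_efforts': array([-1.69181008e-04, -3.92284226e+01,  1.88399863e+01,  4.18613836e+00,
       -4.60464129e-03,  3.92664077e-06]), 'position': array([174.23337277, 599.63876758, 230.23916313]), 'ee_rot': array([ 9.90007142e-01, -1.41013173e-01, -9.53446985e-05,  1.06493619e-03]), 'contact_force': array([ 0.51278823, -0.38529634,  0.10550281]), 'wrist_torque': array([ 0.00862187, -0.01134598, -0.02977845]), 'grasp_force': 0.0, 'gripper_width': 85.61470759790394}
scene crib 0.89 [106. 148. 311. 358.] 20294 [[546.0, -184.0, 8.0], [817.0, 40.0, 111.0], [920.0, 206.0, 202.0]]
scene crib 0.44 [306. 272. 338. 305.] 865 [[701.0, 244.0, 7.0], [742.0, 275.0, 60.0], [762.0, 305.0, 63.0]]
scene post 0.76 [162. 174. 197. 234.] 1417 [[605.0, -165.0, 54.0], [682.0, -126.0, 156.0], [692.0, -92.0, 193.0]]
scene lug 0.6 [218. 145. 291. 210.] 286 [[370.
[... 351 characters left out ...]
761.0, 12.0, 111.0], [900.0, 192.0, 205.0]]
top post 0.89 [322. 149. 362. 190.] 1113 [[601.0, -165.0, 30.0], [656.0, -131.0, 184.0], [687.0, -96.0, 195.0]]
top post 0.34 [209.  60. 375. 236.] 16699 [[531.0, -182.0, 12.0], [761.0, 12.0, 111.0], [901.0, 193.0, 205.0]]
top lug 0.58 [230. 160. 333. 236.] 801 [[488.0, -95.0, 113.0], [562.0, 19.0, 185.0], [646.0, 148.0, 256.0]]
top bar 0.79 [231. 160. 336. 237.] 805 [[487.0, -100.0, 21.0], [564.0, 20.0, 184.0], [648.0, 148.0, 254.0]]
top gate 0.72 [222. 148. 335. 237.] 2587 [[498.0, -83.0, 17.0], [592.0, 38.0, 188.0], [674.0, 159.0, 213.0]]
top gate 0.26 [230. 162. 335. 232.] 662 [[490.0, -91.0, 167.0], [568.0, 31.0, 185.0], [645.0, 148.0, 255.0]]
```

View pics/a.png

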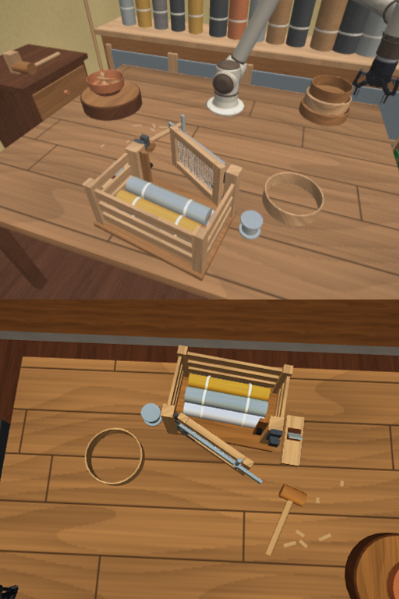

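```bash
python3 - <<'E'
from h import *
p=dict(np.load("top.npz"));
Q=np.zeros((384,512,3));ok=p["range_z"]>0
Q[ok]=pts(p,np.ones((384,512),bool))
X,Y,Z=Q[...,0],Q[...,1],Q[...,2]
def fit(m,n):
    q=Q[m];print(n,len(q),np.round(q.mean(0),1)); 
    vx,vy,x0,y0=cv2.fitLine(q[:,:2].astype(np.float32),cv2.DIST_HUBER,0,.01,.01).ravel();print('  dir',np.degrees(np.arctan2(vy,vx)).round(1),x0.round(1),y0.round(1))
    r=cv2.minAreaRect(q[:,:2].astype(np.float32));print('  rect',cv2.boxPoints(r).round().tolist())
reg=(X>450)&(X<1000)&(Y<260)&(Y>-260)
fit(reg&(Z>222),'lug')
fit(reg&(Z>195)&(Z<222)&(X>760),'backrail')
fit(reg&(Z>150)&(X>500),'all')
vis=cv2.applyColorMap(np.clip((Z-150)*3,0,255).astype(np.uint8),cv2.COLORMAP_JET)
c=np.hstack([a[50:245,200:400] for a in (p["frame"][...,::-1],vis)])
cv2.imwrite("pics/b.png",cv2.resize(c,(800,390),interpolation=cv2.INTER_NEAREST))
np.save("Q.npy",Q)
E
```

```text
lug 49 [532.  -26.  248.6]
  dir -61.1 531.7 -26.1
  rect [[524.0, -30.0], [536.0, -36.0], [542.0, -24.0], [531.0, -18.0]]
backrail 8 [890.1  72.1 195.6]
  dir 80.3 889.1 75.6
  rect [[841.0, -192.0], [865.0, -196.0], [918.0, 166.0], [894.0, 169.0]]
all 5246 [705.1   8.2 184. ]
  dir 89.7 670.0 45.2
  rect [[489.0, -141.0], [867.0, -202.0], [928.0, 173.0], [550.0, 234.0]]
```

View pics/b.png

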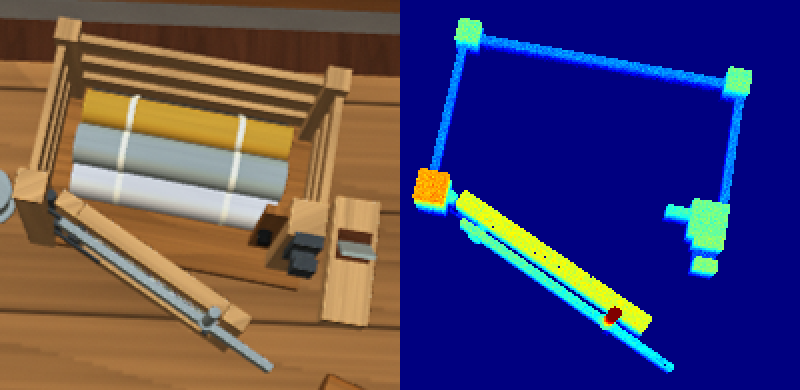

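```bash
python3 - <<'E'
from h import *
Q=np.load("Q.npy");Z=Q[...,2]
def box(n,u0,v0,u1,v1,z0,z1=400):
    m=np.zeros(Z.shape,bool);m[50+v0//2:50+v1//2,200+u0//2:200+u1//2]=1
    q=Q[m&(Z>z0)&(Z<z1)];r=cv2.minAreaRect(q[:,:2].astype(np.float32))
    l=cv2.fitLine(q[:,:2].astype(np.float32),cv2.DIST_HUBER,0,.01,.01).ravel()
    print(n,len(q),'mean',q.mean(0).round(1),'ctr',np.round(r[0],1),np.round(r[1],1),round(r[2],1),'dir',np.degrees(np.arctan2(l[1],l[0])).round(1),'z',np.percentile(q[:,2],[5,50,95]).round(1))
box('backrail',82,30,325,90,165)
box('siderailL',30,45,64,165,165)
box('backL',52,16,84,50,185)
box('backR',322,66,356,98,185)
box('hingepost',12,166,52,208,200)
box('post+plate',284,195,332,254,180)
box('horn',288,256,324,278,180)
box('gatetop',56,185,255,335,196,208)
box('bar',56,210,280,375,172,191)
box('lug',200,300,225,330,222)
# profile of catch along crib x
a=np.radians(-9.7);ex=np.array([np.cos(a),np.sin(a)]);ey=np.array([-ex[1],ex[0]])
m=np.zeros(Z.shape,bool);m[50+95:50+142,200+132:200+170]=1
q=Q[m&(Z>150)];xy=np.c_[q[:,:2]@ex,q[:,:2]@ey,q[:,2]]
for x in range(int(xy[:,0].min()),int(xy[:,0].max()),4):
    s=xy[(xy[:,0]>=x)&(xy[:,0]<x+4)]
    if len(s):print(x,len(s),s[:,1].min().round(),s[:,1].max().round(),np.median(s[:,2]).round(1))
E
```

```text
backrail 604 mean [879.7 -13.6 171.3] ctr [881.  -12.3] [320.  18.] 80.3 dir 81.2 z [166.  171.6 175.4]
siderailL 263 mean [810.6 181.2 171.5] ctr [811.8 181.1] [ 12.1 164.3] 82.1 dir -8.5 z [167.8 171.5 175.1]
backL 144 mean [903.9 160.6 190.9] ctr [905.3 160.9] [30.4 32.5] 80.9 dir 26.9 z [186.5 191.  194.4]
backR 147 mean [ 851.5 -184.1  190.8] ctr [ 852.9 -184.8] [30. 33.] 81.5 dir 29.3 z [186.9 190.9 193.9]
hingepost 271 mean [686.2 191.5 210.1] ctr [687.2 192.3] [38.5 40. ] 81.2 dir 29.6 z [206.2 210.4 213.5]
post+plate 468 mean [ 660.4 -144.   190.7] ctr [ 661.3 -141.4] [53.5 59.7] 81.5 dir 14.4 z [184.3 191.1 194.5]
horn 95 mean [ 608.1 -140.5  191.8] ctr [ 608.7 -141.4] [27.9 16.8] 79.9 dir 77.9 z [184.2 192.6 195.6]
gatetop 1036 mean [603.8  42.  200.6] ctr [597.7  47.9] [273.4  40.2] 57.2 dir 57.2 z [197.5 200.6 203.8]
bar 799 mean [576.   24.4 183.3] ctr [584.2  27.4] [271.7 196.1] 87.7 dir 56.9 z [173.9 183.8 189.9]
lug 49 mean [532.  -26.  248.6] ctr [533.2 -26.8] [13.7 12.6] 63.4 dir -61.1 z [224.8 254.6 257.2]
615 61 -50.0 -23.0 179.8
619 20 -51.0 -23.0 192.6
623 26 -50.0 -23.0 192.4
627 21 -50.0 -23.0 192.5
631 7 -41.0 -23.0 192.7
635 5 -47.0 -23.0 166.4
639 14 -51.0 -22.0 166.5
643 55 -53.0 -19.0 173.1
647 45 -53.0 -18.0 189.4
651 27 -52.0 -18.0 192.3
655 48 -52.0 -10.0 190.3
659 30 -54.0 -10.0 191.8
663 31 -53.0 -10.0 190.4
667 32 -53.0 -10.0 190.9
671 34 -52.0 -9.0 190.6
675 41 -55.0 19.0 190.0
679 92 -54.0 20.0 183.2
683 52 -53.0 20.0 188.9
687 47 -52.0 20.0 189.9
691 34 -52.0 19.0 190.4
695 32 -54.0 -9.0 190.3
699 31 -53.0 -9.0 191.2
703 16 -52.0 -9.0 189.8
711 3 -50.0 -45.0 172.9
715 8 -53.0 -44.0 172.2
719 9 -54.0 -44.0 171.6
723 7 -53.0 -44.0 173.0
727 9 -53.0 -44.0 169.0
```

Emit:
{"fn": "apply_moves", "kwargs": {"delta_rot": [[0, 0, 0], [0, 0, 0], [0, 0, 0], [0, 0, 0], [0, 0, 0], [0, 0, 0], [0, 0, 0], [0, 0, 0], [0, 0, 0], [0, 0, 0], [0, 0, 0], [0, 0, 0], [0, 0, 0], [0, 0, 0], [0, 0, 0], [0, 0, 0], [0, 0, 0], [0, 0, 0], [0, 0, 0], [0, 0, 0]], "xyz": [[0.5, 0.5, -0.4], [1, 0.97, -0.4], [1, 0.97, -0.4], [1, 0.97, -0.4], [1, 0.97, -0.4], [1, 0.97, -0.4], [1, 0.97, -0.4], [1, 0.97, -0.4], [1, 0.97, 0], [1, 0.97, 0], [1, 0.97, 0], [1, 0.97, 0], [1, 0.97, 0], [1, 0.97, 0], [1, 0.97, 0], [1, 0.97, 0], [1, 0.97, 0], [1, 0.97, 0], [1, 0.97, 0], [0.5, 0.5, 0]], "hand": [-1, -1, -1, -1, -1, -1, -1, -1, -1, -1, -1, -1, -1, -1, -1, -1, -1, -1, -1, -1]}}

```text
clock: 2.27
position: [502.8, 21.7, 311.3]
ee_rot: [0.99, -0.142, 0.0, 0.0]
contact_force: [0.2, 0.7, 0.2]
gripper_width: 85.6
grasp_force: 0.0
```

Emit:
{"fn": "apply_moves", "kwargs": {"delta_rot": [[0, 0, 1], [0, 0, 1], [0, 0, 1], [0, 0, 1], [0, 0, 1], [0, 0, 1], [0, 0, 1], [0, 0, 1], [0, 0, 1], [0, 0, 1], [0, 0, 1], [0, 0, 1], [0, 0, 1], [0, 0, 1], [0, 0, 1], [0, 0, 1], [0, 0, 1], [0, 0, 0.8], [0, 0, 0], [0, 0, 0]], "xyz": [[0, 0, 0], [0, 0, 0], [0, 0, 0], [0, 0, 0], [0, 0, 0], [0, 0, 0], [0, 0, 0], [0, 0, 0], [0, 0, 0], [0, 0, 0], [0, 0, 0], [0, 0, 0], [0, 0, 0], [0, 0, 0], [0, 0, 0], [0, 0, 0], [0, 0, 0], [0, 0, 0], [0, 0, 0], [0, 0, 0]], "hand": [-1, -1, -1, -1, -1, -1, -1, -1, -1, -1, -1, -1, -1, -1, -1, -1, -1, -1, -1, -1]}}

```text
clock: 3.93
position: [501.7, 24.4, 311.4]
ee_rot: [-0.478, 0.878, 0.0, 0.0]
contact_force: [0.3, 0.4, 0.3]
gripper_width: 85.8
grasp_force: 0.0
```

```bash
cat >> h.py <<'E'
from scipy.spatial.transform import Rotation as Ro
def wpts(p,s):
    K=np.array(p["camera_matrix"]);z=p["range_z"];v,u=np.mgrid[:384,:512]
    a=(u-K[0,2])/K[0,0];b=(v-K[1,2])/K[1,1];r=np.hypot(a,b)+1e-9
    k=np.tan(np.minimum(r,1.5))/r
    c=np.stack([a*k*z,b*k*z,z],-1)
    H=np.array(p["hand_eye"]);c=c@H[:3,:3].T+H[:3,3]
    Q=c@Ro.from_quat(s["ee_rot"]).as_matrix().T+s["position"]
    Q[(z<=0)|(r>1.4)]=np.nan
    return Q
E
python3 - <<'E'
from h import *
s=arm.read_state();p=eyes.get_image("wrist");Q=wpts(p,s);np.save("W.npy",Q)
Z=Q[...,2]
m=(Z>215)&(Z<270)&(np.hypot(Q[...,0]-532,Q[...,1]+26)<40)
print(m.sum(),np.nanpercentile(Q[m],[5,50,95],axis=0).round(1))
for n in ["lug","bar","gate","post"]:
    for r in nets.masks_of(n,p)[:1]:
        q=Q[np.array(r["region"])];q=q[~np.isnan(q[:,0])];print(n,r["score"],np.round(r["bbox"]),np.percentile(q,[3,50,97],axis=0).round().tolist())
cv2.imwrite("pics/w.png",p["frame"][...,::-1])
E
```

```text
499 [[526.7 -33.3 219.7]
 [529.5 -28.  253.6]
 [537.4 -21.9 256. ]]
lug 0.64 [172.  58. 222. 328.] [[487.0, -99.0, 110.0], [539.0, -18.0, 183.0], [636.0, 135.0, 255.0]]
bar 0.68 [174.  56. 222. 328.] [[487.0, -97.0, 164.0], [538.0, -17.0, 184.0], [635.0, 136.0, 255.0]]
gate 0.59 [157.  54. 224. 340.] [[495.0, -86.0, 38.0], [573.0, 9.0, 189.0], [660.0, 139.0, 248.0]]
post 0.66 [ 28.  94. 132. 184.] [[601.0, -162.0, 34.0], [649.0, -130.0, 173.0], [682.0, -98.0, 193.0]]
```

View pics/w.png

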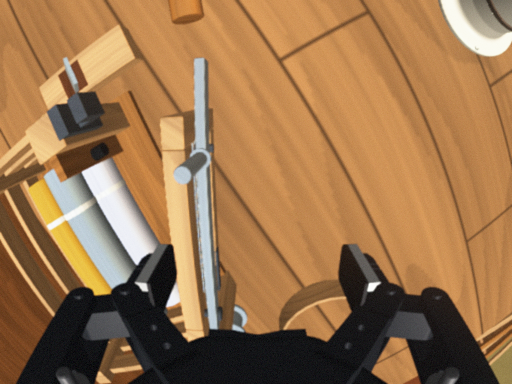

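Emit:
{"fn": "apply_moves", "kwargs": {"delta_rot": [[0, 0, 0], [0, 0, 0], [0, 0, 0], [0, 0, 0], [0, 0, 0], [0, 0, 0], [0, 0, 0], [0, 0, 0], [0, 0, 0], [0, 0, 0], [0, 0, 0], [0, 0, 0]], "xyz": [[0.5, -0.7, 0], [0.6, -0.8, 0], [0, -0.6, 0], [0, 0, 0], [0, 0, 0.6], [0, 0, 0.6], [0, 0, 0.6], [0, 0, 0.6], [0, 0, 0.6], [0, 0, 0.4], [0, 0, 0.28], [0, 0, 0]], "hand": [-1, -1, -1, -1, -1, -1, -1, -1, -1, -1, -1, -1]}}

```text
clock: 5.18
position: [529.9, -27.1, 217.9]
ee_rot: [-0.477, 0.879, 0.001, -0.001]
contact_force: [-0.1, -0.4, -0.3]
gripper_width: 85.4
grasp_force: 0.0
```

```bash
python3 - <<'E'
from h import *
s=arm.read_state();p=eyes.get_image("wrist");Q=wpts(p,s);print(s["position"],s["contact_force"])
m=(Q[...,2]>215)&(Q[...,2]<270)&(np.hypot(Q[...,0]-532,Q[...,1]+26)<25)
T=(Q[m]-s["position"])@Ro.from_quat(s["ee_rot"]).as_matrix()
print(m.sum(),np.percentile(Q[m],[5,50,95],axis=0).round(1),np.percentile(T,[5,50,95],axis=0).round(1))
cv2.imwrite("pics/w2.png",p["frame"][...,::-1])
E
```

```text
[529.94647015 -27.06877053 217.90856762] [-0.05624489 -0.40502393 -0.33866242]
1619 [[526.7 -34.2 219.3]
 [530.9 -31.4 248. ]
 [537.4 -24.  255.7]] [[ -4.6  -8.8 -37.8]
 [  3.2  -2.9 -30.1]
 [  5.5   2.9  -1.4]]
```

View pics/w2.png

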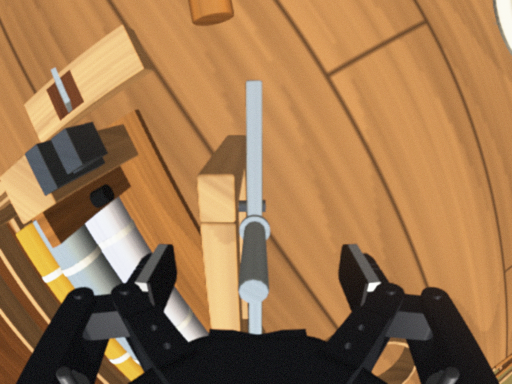

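Emit:
{"fn": "apply_moves", "kwargs": {"delta_rot": [[0, 0, 0], [0, 0, 0], [0, 0, 0], [0, 0, 0], [0, 0, 0], [0, 0, 0], [0, 0, 0], [0, 0, 0], [0, 0, 0], [0, 0, 0], [0, 0, 0], [0, 0, 0]], "xyz": [[0, -0.1, 0], [0, 0, 0], [0, 0, 0], [0, 0, 0], [0, 0, 0], [0, 0, 0], [0, 0, 0], [0, 0, 0], [0, 0, 0], [0, 0, 0], [0, 0, 0], [0, 0, 0]], "hand": [-1, 1, 1, 1, 1, 1, 1, 1, 1, 1, 1, 1]}}

```text
clock: 6.23
position: [532.9, -28.7, 219.5]
ee_rot: [-0.477, 0.879, -0.0, 0.0]
contact_force: [-0.3, -0.2, 2.2]
gripper_width: 12.3
grasp_force: 58.4
```

Emit:
{"fn": "apply_moves", "kwargs": {"delta_rot": [[0, 0, 0], [0, 0, 0], [0, 0, 0], [0, 0, 0], [0, 0, 0], [0, 0, 0], [0, 0, 0], [0, 0, 0], [0, 0, 0], [0, 0, 0], [0, 0, 0], [0, 0, 0]], "xyz": [[-0.06, 0, -0.162], [-0.06, 0, -0.162], [-0.07, 0, -0.162], [-0.07, 0, -0.162], [-0.07, 0, -0.162], [-0.07, 0, -0.162], [-0.08, 0, -0.162], [-0.08, 0, -0.162], [-0.08, 0, -0.162], [-0.08, 0, -0.162], [0, 0, 0], [0, 0, 0]], "hand": [1, 1, 1, 1, 1, 1, 1, 1, 1, 1, 1, 1]}}

```text
clock: 7.23
position: [543.8, -12.7, 260.2]
ee_rot: [-0.477, 0.879, -0.0, 0.002]
contact_force: [1.6, 1.4, -6.6]
gripper_width: 12.5
grasp_force: 58.5
```

```bash
cat >> h.py <<'E'
def state():
    s=arm.read_state();R=Ro.from_quat(s["ee_rot"]).as_matrix();g=-R[:,0]
    print('t',s['clock'],'pos',s['position'].round(1),'gdir',np.degrees(np.arctan2(g[1],g[0])).round(2),'F_tool',(R.T@s['contact_force']).round(2),'T_tool',(R.T@s['wrist_torque']).round(2),'w',round(s['gripper_width'],1),round(s['grasp_force'],1),'j',s['joints'].round(2))
    return s,R
E
python3 -c "from h import *;state()"
```

```text
t 7.2333 pos [543.8 -12.7 260.2] gdir 57.01 F_tool [-2.01 -0.62  6.58] T_tool [ 0.18 -0.48 -0.01] w 12.5 58.5 j [ 0.27  0.23 -0.15 -0.   -1.2  -0.85]
```

Emit:
{"fn": "apply_moves", "kwargs": {"delta_rot": [[0, 0, -0.1667], [0, 0, -0.333], [0, 0, -0.333], [0, 0, -0.333], [0, 0, -0.333], [0, 0, -0.333], [0, 0, -0.333], [0, 0, -0.333], [0, 0, -0.333], [0, 0, -0.333], [0, 0, -0.1667], [0, 0, -0.1667], [0, 0, 0], [0, 0, 0]], "xyz": [[0.014, -0.158, 0], [0.0252, -0.3155, 0], [0.0252, -0.3155, 0], [0.0252, -0.3155, 0], [0.0252, -0.3155, 0], [0.0252, -0.3155, 0], [0.0252, -0.3155, 0], [0.0252, -0.3155, 0], [0.0252, -0.3155, 0], [0.0252, -0.3155, 0], [0.014, -0.158, 0], [0.014, -0.158, 0], [0, 0, 0], [0, 0, 0]], "hand": [1, 1, 1, 1, 1, 1, 1, 1, 1, 1, 1, 1, 1, 1]}}

```text
clock: 8.4
position: [616.7, -51.4, 259.1]
ee_rot: [-0.629, 0.777, 0.0, 0.001]
contact_force: [2.3, 3.9, -7.0]
gripper_width: 12.6
grasp_force: 58.7
```

```bash
python3 - <<'E'
from h import *
s,R=state()
h=np.array([683.4,162.7]);f=np.radians(78);g=np.array([np.cos(f),np.sin(f)]);n=np.array([g[1],-g[0]])
d=s["position"][:2]-h;print("n,g offs",d@n,d@g)
p=eyes.get_image("wrist");Q=wpts(p,s);cv2.imwrite("pics/w3.png",p["frame"][...,::-1])
E
```

```text
t 8.4 pos [616.7 -51.4 259.1] gdir 78.01 F_tool [-4.3  -1.46  7.04] T_tool [ 0.34 -1.31  0.12] w 12.6 58.7 j [ 0.18  0.36  0.04 -0.   -1.25 -0.39]
n,g offs -20.69635616252384 -223.25102025406292
```

View pics/w3.png

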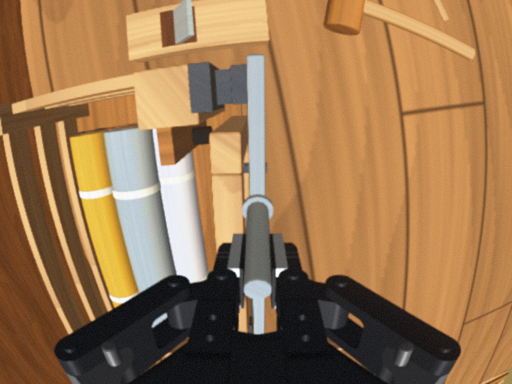

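Emit:
{"fn": "apply_moves", "kwargs": {"delta_rot": [[0, 0, -0.083], [0, 0, -0.083], [0, 0, -0.083], [0, 0, -0.083], [0, 0, 0], [0, 0, 0]], "xyz": [[-0.03, -0.079, 0], [0, -0.079, 0], [0.0, -0.079, 0], [0, -0.079, 0], [0, 0, 0], [0, 0, 0]], "hand": [1, 1, 1, 1, 1, 1]}}

```text
clock: 8.95
position: [623.9, -53.1, 259.7]
ee_rot: [-0.643, 0.766, -0.0, 0.0]
contact_force: [1.8, 3.5, -7.1]
gripper_width: 12.1
grasp_force: 58.8
```

```bash
python3 -c "from h import *;state()"
```

```text
t 8.95 pos [623.9 -53.1 259.7] gdir 79.97 F_tool [-3.78 -1.2   7.1 ] T_tool [ 0.33 -1.05  0.13] w 12.1 58.8 j [ 0.17  0.37  0.06 -0.   -1.26 -0.35]
```

Emit:
{"fn": "apply_moves", "kwargs": {"delta_rot": [[0, 0, -0.083], [0, 0, -0.083], [0, 0, 0], [0, 0, 0], [0, 0, 0]], "xyz": [[0, -0.079, 0], [0, -0.079, 0], [0, 0, 0], [0, 0, 0], [0, 0, 0]], "hand": [1, 1, 1, 1, 1]}}

```text
clock: 9.37
position: [627.4, -54.0, 259.9]
ee_rot: [-0.649, 0.761, -0.0, 0.0]
contact_force: [1.5, 2.9, -6.0]
gripper_width: 12.5
grasp_force: 58.8
```

```bash
python3 -c "from h import *;state()"
```

```text
t 9.3667 pos [627.4 -54.  259.9] gdir 80.96 F_tool [-3.09 -1.01  6.01] T_tool [ 0.21 -0.82  0.18] w 12.5 58.8 j [ 0.17  0.38  0.07  0.   -1.26 -0.33]
```

Emit:
{"fn": "apply_moves", "kwargs": {"delta_rot": [[0, 0, -0.083], [0, 0, -0.083], [0, 0, 0], [0, 0, 0], [0, 0, 0]], "xyz": [[0, -0.079, 0], [0, -0.079, 0], [0, 0, 0], [0, 0, 0], [0, 0, 0]], "hand": [1, 1, 1, 1, 1]}}

```text
clock: 9.78
position: [631.0, -54.8, 259.8]
ee_rot: [-0.656, 0.755, 0.0, -0.0]
contact_force: [-1.4, 2.0, -5.7]
gripper_width: 12.5
grasp_force: 58.9
```

```bash
python3 -c "from h import *;state()"
```

```text
t 9.7833 pos [631.  -54.8 259.8] gdir 81.95 F_tool [-1.83  1.71  5.74] T_tool [-0.4  -0.33  0.11] w 12.5 58.9 j [ 0.17  0.38  0.08  0.   -1.27 -0.31]
```

Emit:
{"fn": "apply_moves", "kwargs": {"delta_rot": [[0, 0, -0.083], [0, 0, 0], [0, 0, 0], [0, 0, 0]], "xyz": [[0, -0.079, 0], [0, 0, 0], [0, 0, 0], [0, 0, 0]], "hand": [1, 1, 1, 1]}}

```text
clock: 10.12
position: [632.9, -55.2, 259.9]
ee_rot: [-0.659, 0.752, 0.0, -0.001]
contact_force: [-2.3, 0.1, -4.9]
gripper_width: 12.6
grasp_force: 59.0
```

```bash
python3 -c "from h import *;state()"
```

```text
t 10.1167 pos [632.9 -55.2 259.9] gdir 82.45 F_tool [0.16 2.31 4.87] T_tool [-0.78  0.11  0.04] w 12.6 59.0 j [ 0.17  0.39  0.08  0.   -1.27 -0.3 ]
```

Emit:
{"fn": "apply_moves", "kwargs": {"delta_rot": [[0, 0, -0.083], [0, 0, 0], [0, 0, 0], [0, 0, 0]], "xyz": [[0, -0.079, 0], [0, 0, 0], [0, 0, 0], [0, 0, 0]], "hand": [1, 1, 1, 1]}}

```text
clock: 10.45
position: [634.9, -55.5, 260.0]
ee_rot: [-0.662, 0.749, -0.0, -0.001]
contact_force: [-4.4, -1.9, -3.4]
gripper_width: 12.0
grasp_force: 59.2
```

```bash
python3 - <<'E'
from h import *
s,R=state()
p=eyes.get_image("wrist");cv2.imwrite("pics/w4.png",cv2.resize(p["frame"][20:180,150:350,::-1],None,fx=3,fy=3))
E
```

```text
t 10.45 pos [634.9 -55.5 260. ] gdir 82.95 F_tool [2.42 4.14 3.44] T_tool [-1.13  0.64  0.06] w 12.0 59.2 j [ 0.17  0.39  0.09  0.   -1.27 -0.29]
```

View pics/w4.png

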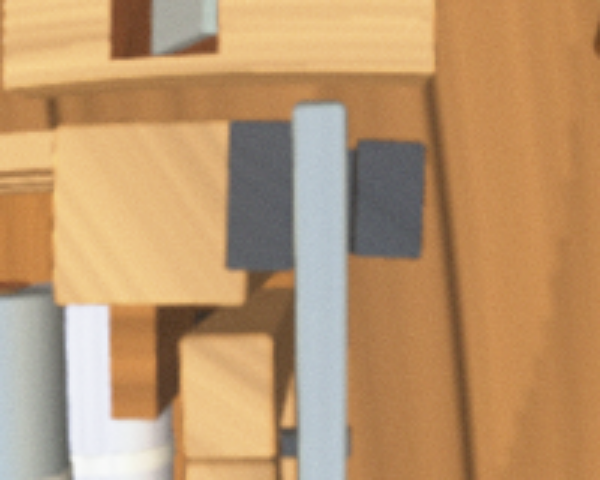

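Emit:
{"fn": "apply_moves", "kwargs": {"delta_rot": [[0, 0, 0.062], [0, 0, 0], [0, 0, 0], [0, 0, 0], [0, 0, 0], [0, 0, 0], [0, 0, 0]], "xyz": [[0, 0.058, 0], [0.065, 0, 0.12], [0.065, 0, 0.12], [0.065, 0, 0.12], [0.065, 0, 0.12], [0, 0, 0], [0, 0, 0]], "hand": [1, 1, 1, 1, 1, 1, 1]}}

```text
clock: 11.08
position: [633.1, -61.9, 247.9]
ee_rot: [-0.66, 0.751, -0.0, 0.0]
contact_force: [-4.6, -2.9, 0.5]
gripper_width: 12.7
grasp_force: 59.6
```

```bash
python3 -c "from h import *;state()"
```

```text
t 11.0833 pos [633.1 -61.9 247.9] gdir 82.56 F_tool [ 3.49  4.21 -0.53] T_tool [-1.02  0.59  0.08] w 12.7 59.6 j [ 0.16  0.39  0.06  0.   -1.24 -0.29]
```

Emit:
{"fn": "apply_moves", "kwargs": {"delta_rot": [[0, 0, 0], [0, 0, 0], [0, 0, 0], [0, 0, 0]], "xyz": [[0.06, 0, 0.12], [0.05, 0, 0.12], [0, 0, 0], [0, 0, 0]], "hand": [1, 1, 1, 1]}}

```text
clock: 11.42
position: [632.7, -64.8, 242.0]
ee_rot: [-0.66, 0.752, -0.0, 0.0]
contact_force: [-4.4, -4.2, 1.5]
gripper_width: 12.6
grasp_force: 59.9
```

```bash
python3 -c "from h import *;state()"
```

```text
t 11.4167 pos [632.7 -64.8 242. ] gdir 82.56 F_tool [ 4.75  3.79 -1.51] T_tool [-1.06  0.62  0.11] w 12.6 59.9 j [ 0.15  0.4   0.05  0.   -1.23 -0.28]
```

```bash
cat >> h.py <<'E'
def barcheck():
    s,R=state();p=eyes.get_image("wrist");Q=wpts(p,s);T=(Q-s["position"])@R
    z=Q[...,2]
    # along tool x (=-g) from TCP, near tool y ~0
    for x0 in (30,45,60,75,85):
        m=(abs(T[...,1])<12)&(abs(T[...,0]-x0)<4)&(z>150)
        b=m&(abs(T[...,1])<4)
        print(x0,b.sum(),np.nanmedian(z[b]).round(1) if b.any() else '',[ (k,np.nanmedian(z[m&(abs(T[...,1]-k)<1)]).round(0)) for k in range(-12,13,2) if (m&(abs(T[...,1]-k)<1)).any()])
    return p
E
python3 - <<'E'
from h import *
p=barcheck();cv2.imwrite("pics/w5.png",cv2.resize(p["frame"][20:180,150:350,::-1],None,fx=3,fy=3))
E
```

```text
t 11.4167 pos [632.7 -64.8 242. ] gdir 82.56 F_tool [ 4.75  3.79 -1.51] T_tool [-1.06  0.62  0.11] w 12.6 59.9 j [ 0.15  0.4   0.05  0.   -1.23 -0.28]
30 149 205.6 [(-12, np.float64(177.0)), (-6, np.float64(205.0)), (-4, np.float64(206.0)), (-2, np.float64(206.0)), (0, np.float64(206.0)), (2, np.float64(206.0)), (4, np.float64(205.0))]
45 162 206.7 [(-12, np.float64(178.0)), (-6, np.float64(206.0)), (-4, np.float64(207.0)), (-2, np.float64(207.0)), (0, np.float64(207.0)), (2, np.float64(207.0)), (4, np.float64(206.0))]
60 181 208.0 [(-12, np.float64(192.0)), (-10, np.float64(191.0)), (-6, np.float64(208.0)), (-4, np.float64(208.0)), (-2, np.float64(208.0)), (0, np.float64(208.0)), (2, np.float64(208.0)), (4, np.float64(207.0))]
75 173 209.2 [(-12, np.float64(192.0)), (-10, np.float64(192.0)), (-8, np.float64(170.0)), (-6, np.float64(209.0)), (-4, np.float64(209.0)), (-2, np.float64(209.0)), (0, np.float64(209.0)), (2, np.float64(209.0)), (4, np.float64(190.0)), (6, np.float64(192.0)), (8, np.float64(192.0)), (10, np.float64(192.0)), (12, np.float64(192.0))]
85 175 209.8 [(-12, np.float64(192.0)), (-10, np.float64(192.0)), (-8, np.float64(173.0)), (-6, np.float64(210.0)), (-4, np.float64(210.0)), (-2, np.float64(210.0)), (0, np.float64(210.0)), (2, np.float64(210.0)), (4, np.float64(208.0)), (6, np.float64(191.0)), (8, np.float64(192.0)), (10, np.float64(192.0)), (12, np.float64(192.0))]
```

View pics/w5.png

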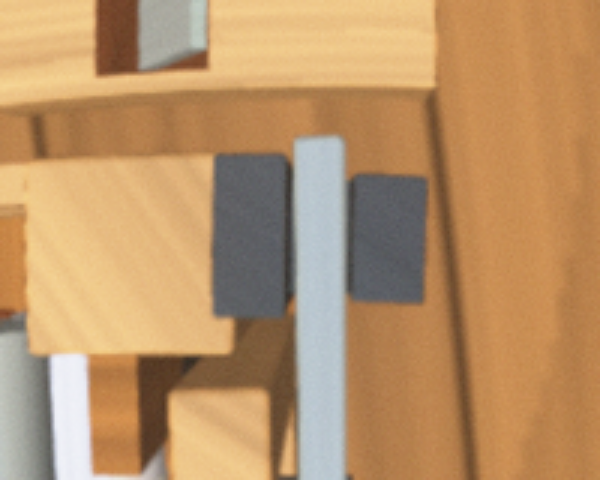

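Emit:
{"fn": "apply_moves", "kwargs": {"delta_rot": [[0, 0, 0], [0, 0, 0], [0, 0, 0], [0, 0, 0], [0, 0, 0], [0, 0, 0]], "xyz": [[0.05, 0, 0.1], [0.05, 0, 0.1], [0.05, 0, 0.1], [0.05, 0, 0.1], [0, 0, 0], [0, 0, 0]], "hand": [1, 1, 1, 1, 1, 1]}}

```text
clock: 11.97
position: [632.0, -69.2, 231.7]
ee_rot: [-0.66, 0.751, -0.0, 0.0]
contact_force: [-3.1, -2.7, -0.2]
gripper_width: 12.5
grasp_force: 59.9
```

```bash
python3 -c "
from h import *
barcheck()"
```

```text
t 11.9667 pos [632.  -69.2 231.7] gdir 82.57 F_tool [3.11 2.71 0.23] T_tool [-0.98  0.31  0.08] w 12.5 59.9 j [ 0.15  0.4   0.04  0.   -1.2  -0.27]
30 143 194.1 [(-12, np.float64(179.0)), (-6, np.float64(194.0)), (-4, np.float64(194.0)), (-2, np.float64(194.0)), (0, np.float64(194.0)), (2, np.float64(194.0)), (4, np.float64(193.0))]
45 163 194.2 [(-12, np.float64(188.0)), (-6, np.float64(194.0)), (-4, np.float64(194.0)), (-2, np.float64(194.0)), (0, np.float64(194.0)), (2, np.float64(194.0)), (4, np.float64(194.0))]
60 169 194.6 [(-12, np.float64(192.0)), (-10, np.float64(191.0)), (-8, np.float64(166.0)), (-6, np.float64(194.0)), (-4, np.float64(195.0)), (-2, np.float64(195.0)), (0, np.float64(195.0)), (2, np.float64(195.0)), (4, np.float64(194.0)), (6, np.float64(192.0)), (8, np.float64(192.0)), (10, np.float64(192.0)), (12, np.float64(192.0))]
75 172 194.9 [(-12, np.float64(192.0)), (-10, np.float64(192.0)), (-8, np.float64(166.0)), (-6, np.float64(195.0)), (-4, np.float64(195.0)), (-2, np.float64(195.0)), (0, np.float64(195.0)), (2, np.float64(195.0)), (4, np.float64(181.0)), (6, np.float64(192.0)), (8, np.float64(192.0)), (10, np.float64(192.0)), (12, np.float64(192.0))]
85 181 195.1 [(-12, np.float64(192.0)), (-10, np.float64(192.0)), (-8, np.float64(176.0)), (-6, np.float64(195.0)), (-4, np.float64(195.0)), (-2, np.float64(195.0)), (0, np.float64(195.0)), (2, np.float64(195.0)), (4, np.float64(173.0)), (6, np.float64(191.0)), (8, np.float64(192.0)), (10, np.float64(192.0)), (12, np.float64(192.0))]
```

Emit:
{"fn": "apply_moves", "kwargs": {"delta_rot": [[0, 0, 0], [0, 0, 0], [0, 0, 0], [0, 0, 0]], "xyz": [[0.02, 0, 0.05], [0.02, 0, 0.05], [0, 0, 0], [0, 0, 0]], "hand": [1, 1, 1, 1]}}

```text
clock: 12.35
position: [631.6, -70.3, 228.7]
ee_rot: [-0.66, 0.751, 0.0, -0.001]
contact_force: [-3.9, -3.1, -1.0]
gripper_width: 12.7
grasp_force: 59.8
```

Emit:
{"fn": "apply_moves", "kwargs": {"delta_rot": [[0, 0, 0], [0, 0, 0], [0, 0, 0], [0, 0, 0], [0, 0, 0], [0, 0, 0], [0, 0, 0], [0, 0, 0], [0, 0, 0], [0, 0, 0]], "xyz": [[0, 0, 0], [0, 0, 0], [0, 0, 0], [0, 0, 0], [0, 0, 0], [0, 0, 0], [0, 0, 0], [0, 0, 0], [0, 0, 0], [0, 0, 0]], "hand": [0.5, 0.4, 0.2, 0, -0.2, -0.4, -0.4, -0.4, -0.4, -0.4]}}

```text
clock: 13.18
position: [631.9, -69.9, 229.4]
ee_rot: [-0.66, 0.751, -0.0, 0.0]
contact_force: [0.1, -0.0, -0.8]
gripper_width: 59.6
grasp_force: 0.0
```

```bash
python3 -c "
from h import *
barcheck()"
```

```text
t 13.1833 pos [631.9 -69.9 229.4] gdir 82.59 F_tool [ 0.03 -0.06  0.76] T_tool [-0.01 -0.01 -0.01] w 59.6 0.0 j [ 0.14  0.4   0.03  0.   -1.2  -0.27]
30 146 189.9 [(-12, np.float64(199.0)), (-10, np.float64(181.0)), (-4, np.float64(190.0)), (-2, np.float64(190.0)), (0, np.float64(190.0)), (2, np.float64(190.0)), (4, np.float64(190.0))]
45 166 189.9 [(-12, np.float64(182.0)), (-10, np.float64(192.0)), (-4, np.float64(190.0)), (-2, np.float64(190.0)), (0, np.float64(190.0)), (2, np.float64(190.0)), (4, np.float64(190.0))]
60 169 189.9 [(-12, np.float64(192.0)), (-10, np.float64(191.0)), (-8, np.float64(166.0)), (-6, np.float64(166.0)), (-4, np.float64(190.0)), (-2, np.float64(190.0)), (0, np.float64(190.0)), (2, np.float64(190.0)), (4, np.float64(190.0)), (6, np.float64(192.0)), (8, np.float64(192.0)), (10, np.float64(192.0)), (12, np.float64(192.0))]
75 169 189.9 [(-12, np.float64(192.0)), (-10, np.float64(191.0)), (-8, np.float64(166.0)), (-6, np.float64(166.0)), (-4, np.float64(190.0)), (-2, np.float64(190.0)), (0, np.float64(190.0)), (2, np.float64(190.0)), (4, np.float64(190.0)), (6, np.float64(192.0)), (8, np.float64(192.0)), (10, np.float64(192.0)), (12, np.float64(192.0))]
85 177 189.9 [(-12, np.float64(192.0)), (-10, np.float64(192.0)), (-8, np.float64(167.0)), (-6, np.float64(187.0)), (-4, np.float64(190.0)), (-2, np.float64(190.0)), (0, np.float64(190.0)), (2, np.float64(190.0)), (4, np.float64(190.0)), (6, np.float64(192.0)), (8, np.float64(192.0)), (10, np.float64(192.0)), (12, np.float64(192.0))]
```

Bar top is level at 190 mm, so the bar is fully on the saddle, against the horn. Retreat upward.

Emit:
{"fn": "apply_moves", "kwargs": {"delta_rot": [[0, 0, 0], [0, 0, 0], [0, 0, 0], [0, 0, 0], [0, 0, 0], [0, 0, 0], [0, 0, 0], [0, 0, 0], [0, 0, 0], [0, 0, 0], [0, 0, 0], [0, 0, 0]], "xyz": [[0, 0, -0.2], [0, 0, -0.4], [0, 0, -0.6], [0, 0, -0.6], [0, 0, -0.6], [0, 0, -0.6], [0, 0, -0.6], [0, 0, -0.4], [0, 0, 0], [0, 0, 0], [0, 0, 0], [0, 0, 0]], "hand": [-0.4, -0.4, -0.4, -0.4, -0.4, -0.4, -0.4, -0.4, -0.4, -0.4, -0.4, -0.4]}}

```text
clock: 14.23
position: [631.3, -69.9, 328.1]
ee_rot: [-0.66, 0.751, 0.001, -0.001]
contact_force: [0.8, 0.0, 0.2]
gripper_width: 59.8
grasp_force: 0.0
```

```bash
python3 -c "
from h import *
barcheck()
print(arm.job_done())"
```

```text
t 14.2333 pos [631.3 -69.9 328.1] gdir 82.58 F_tool [-0.13 -0.76 -0.21] T_tool [0.01 0.01 0.04] w 59.8 0.0 j [ 0.14  0.36  0.21 -0.   -1.42 -0.27]
30 66 189.9 [(-12, np.float64(171.0)), (-6, np.float64(191.0)), (-4, np.float64(190.0)), (-2, np.float64(190.0)), (0, np.float64(190.0)), (2, np.float64(190.0)), (4, np.float64(190.0))]
45 65 189.9 [(-6, np.float64(189.0)), (-4, np.float64(190.0)), (-2, np.float64(190.0)), (0, np.float64(190.0)), (2, np.float64(190.0)), (4, np.float64(190.0))]
60 64 190.1 [(-12, np.float64(192.0)), (-10, np.float64(173.0)), (-8, np.float64(166.0)), (-6, np.float64(189.0)), (-4, np.float64(190.0)), (-2, np.float64(190.0)), (0, np.float64(190.0)), (2, np.float64(190.0)), (4, np.float64(190.0)), (6, np.float64(192.0)), (8, np.float64(192.0)), (10, np.float64(192.0)), (12, np.float64(192.0))]
75 72 190.0 [(-12, np.float64(192.0)), (-10, np.float64(178.0)), (-8, np.float64(166.0)), (-6, np.float64(189.0)), (-4, np.float64(190.0)), (-2, np.float64(190.0)), (0, np.float64(190.0)), (2, np.float64(190.0)), (4, np.float64(187.0)), (6, np.float64(192.0)), (8, np.float64(192.0)), (10, np.float64(192.0)), (12, np.float64(192.0))]
85 80 190.0 [(-12, np.float64(192.0)), (-10, np.float64(183.0)), (-8, np.float64(166.0)), (-6, np.float64(189.0)), (-4, np.float64(190.0)), (-2, np.float64(190.0)), (0, np.float64(190.0)), (2, np.float64(190.0)), (4, np.float64(191.0)), (6, np.float64(192.0)), (8, np.float64(192.0)), (10, np.float64(192.0)), (12, np.float64(192.0))]
the job is handed in; nothing more can be done
None
```

The gate is shut and latched: the bar lies level on the saddle behind the horn, it stayed there after I let go and drew the arm clear, and I handed the job in at about 14 s (the verdict was not shown).

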